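Load the rubber test buttons and take a hardness reading

TASK

Put the three loose rubber test buttons into the printed nest, one in each well, lying flat with their upper faces still up. Then lift the durometer out of its holder by its sprung grip, set its foot flat on the circle drawn on the marked button, upright and with the dial facing straight away from the robot (towards the far side of the bench), and press gently down until the grip is about half-way down its travel. Finish while still holding the gauge there, pressed; leave the other things on the bench where they are.

Things in the scene. Friction and masses are not known exactly. Their poses are not given: they have to be found in the camera images.
- nest: white printed plate, 72 (its x) by 240 (its y) by 12 mm high, taped to the bench (fixed), with three round wells in a row along its y; origin at the centre of its underside
- well0 (a point): centre of the floor of a well, 7 mm above the bench, at -78 mm along the nest's y from its centre; every well is 46 mm in diameter and 5 mm deep, so that a seated button stands 9 mm proud of the plate and its top is 21 mm above the bench
- well1 (a point): centre of the floor of a well, 7 mm above the bench, at 0 mm along the nest's y from its centre; every well is 46 mm in diameter and 5 mm deep, so that a seated button stands 9 mm proud of the plate and its top is 21 mm above the bench
- well2 (a point): centre of the floor of a well, 7 mm above the bench, at 78 mm along the nest's y from its centre; every well is 46 mm in diameter and 5 mm deep, so that a seated button stands 9 mm proud of the plate and its top is 21 mm above the bench
- button_marked: black rubber test button, a plain disc 40 mm in diameter and 14 mm thick, 21 g, lying flat; origin at the centre of its underside, z up. On its upper face a white circle 30 mm across with a dot in the middle is drawn: the spot to measure
- button_a: black rubber test button, a plain disc 40 mm in diameter and 14 mm thick, 21 g, lying flat; origin at the centre of its underside, z up. No mark
- button_b: black rubber test button, a plain disc 40 mm in diameter and 14 mm thick, 21 g, lying flat; origin at the centre of its underside, z up. No mark
- holder: upright gauge holder (fixed): square steel foot 85 by 85 by 8 mm with a grey sleeve on it, 44 mm outside and 25 mm inside diameter, rim 54 mm above the bench; origin at the centre of its underside. The gauge hangs in it, shoulder on the rim, foot 8 mm above the bench, its dial turned up to 1.2 rad either side of facing away from the robot; lifting it 50 mm straight up frees it
- gauge: hand durometer, 167 mm tall, about 0.26 kg, upright in the holder. Along its z from below: steel foot 20 mm in diameter, barrel 16 mm, shoulder 31 mm at 46 to 54 mm, round black dial case 54 mm across and 26 mm thick centred at 75 mm, stem 12 mm, sprung grip at 125 to 167 mm. Origin: centre of the foot's underside; the dial faces its +x
- dial (a point): centre of the gauge's white dial face, 16 mm in front (+x) of the gauge's axis and 75 mm above its foot's underside
- grip_mid (a point): middle of the sprung grip, a black ribbed round sleeve 25 mm in diameter and 42 mm long at the top of the gauge, 146 mm above the foot's underside when not pressed; the part to hold. It slides down on the stem but turns with the gauge
- grip (a joint): how far the grip is pushed down on its stem, in m: 0 = up (at rest), 0.012 = bottomed. A spring holds it up: 2 N to start it, then 0.6 N per mm; with the gauge's own weight the foot bears about 4 N when the grip starts to move, 8 N at half travel, 11 N at the bottom
- bench (a point): a fixed point on the bench top; x points straight away from the robot, z up
- tape: roll of grey tape, 110 mm across, 48 mm high; leave it
- caliper: caliper lying flat, 235 mm long, up to 12 mm high; leave it
- nut: steel hex nut, 24 mm across flats, 13 mm high; leave it
- grommet: black rubber ring, 36 mm across with an 18 mm hole, 10 mm high; not a test button, leave it
- screwdriver: screwdriver lying flat; leave it
- glue: white glue bottle, 40 mm in diameter, 110 mm tall; leave it
- bracket: white printed deck bracket, 45 by 45 mm, 90 mm tall; leave it
- screw_tub: open grey tub of screws, 90 by 120 by 40 mm; leave it
There are look-alikes about, which are no part of the job. Of the things like the gauge, leave any that is blue or yellow; of the rest the smaller one is meant.

How it is judged:
By the outcome, as a careful person would: the job done as asked, in the order asked, and still so for the second after the job is handed in, while the arm keeps its last pose, push and grip.
It also fails if it takes over 72 s, if anything falls off the work surface, if the arm or the gripper's body presses on something with over 40 N, if the wrist force passes 120 N, or if a joint passes its speed limit or range.

ROBOT

A 6-joint arm with a two-finger parallel gripper is mounted at the origin on the work surface. World frame = base frame: x ahead of the robot, y to its left, z up, the work surface at z = 0. Lengths are in m, angles in rad, forces in N, time in s.
With the tool pointing down it reaches from about 0.3 to 0.825 m from the base axis. Payload 5.4 kg.
Tool frame: the origin (TCP) lies where the fingers leave the gripper's body, on its centre line; the fingertips stand finger_overhang ahead of it and the grasp point (between the pads) lies 69 mm ahead of it (finger_overhang is the distance from the TCP to the fingertips, in m); z points along the fingers, y is the line along which they close (so a half turn about z gives the same grasp; the last joint's range is limited). The gripper opens to 92 mm and grips with 3 to 60 N. Pads are 20 mm wide; open, the fingers measure 128 mm over their backs; the gripper's body (75 mm by 189 mm) begins 69 mm behind the grasp point.
Start: joints at [1.008, 0.158, 1.597, -0, 1.386, -0.21], TCP at [0.199, 0.54, 0.303] pointing down, gripper open.
Joint ranges: [-2.91, 2.91], [-0.94, 2.29], [0.18, 2.7], [-1.29, 4.43], [0.17, 2.64], [-3, 3]. Speed limits (rad/s): [2.57, 2.57, 3.14, 3.14, 3.14, 3.14].

INTERFACE

Orientations are given as a unit quaternion [x, y, z, w].
In Python, from bench import * gives the robot as it stands.
- The arm moves only by the shell command python3 -m jog 'ROWS' [FORCE]. ROWS is JSON, a list of rows, each an object with "travel": the shift along the tool's x, y, z in mm, a list of three; "rotation": the turn, a rotation vector about the tool's x, y, z in degrees, a list of three; "hand": the opening, from -1 (shut) to 1 (fully open), so that 0 is half open. In form: [{"travel": [tx, ty, tz], "rotation": [rx, ry, rz], "hand": hand}, ...]. A call has 1 to 12 rows; each row is the pose to reach, as a shift and turn from the pose commanded when the call began, along the tool's axes at that moment; what a row does not reach only later rows make up. A row lasts 1/8 s, in which the tool goes at most 62.5 mm and 10.7 degrees, less where a joint would pass 70% of its speed; a pose out of reach is approached as far as the arm can. A call with a gripper value outside its range is refused whole. The fingers move at their own pace and stop on an object; FORCE is the grip in N (left out, the last holds). Time passes only in rows, so rows that repeat a pose let the fingers close. It gives the time, the measured TCP pose, the force, the opening and the grip force at its end, in the units of the state.
- read_state(): the state, without advancing time (a new reading comes with each control period).
- grab_frame(name): name is "scene" or "top" or "wrist"; returns a dict with "image" (384x512x3 uint8, blue, green, red), "mtx" (3x3 intrinsics, pixels), "dist" ([k1, k2, p1, p2, k3] as OpenCV has them; the pictures are not rectified), "cam_to_world" (4x4, takes a point from camera to world coordinates); the wrist camera has in their place "hand_eye" (4x4, takes a point from camera to tool coordinates, whose origin is the TCP and whose axes are the flange's). Camera axes: x right, y down, z forward; pixel columns grow to the right and rows downward; lengths in m; the calibration is good to about 2 mm. A picture is of the moment at which its call begins: read the wrist's pose just before it. There is no depth.
- job_done(): hands the job in; it is judged then, once.
The state is a dict: "time_s": time; "q": joint angles; "dq": joint speeds; "effort": joint torques, N m; "ee_pos": TCP position; "ee_rot": TCP orientation; "wrist_force": force on the tool from outside, world axes, zero at the start; "ft_torque": the same for the moment, N m; "opening": finger opening in m; "gripper_force": force on a finger pad.
Only numpy, scipy, OpenCV 4.12 (cv2) and the standard library are available. Lean on these libraries where they do the work, as an engineer would, in place of code of your own. Each camera call takes 0.05 s, during which the arm holds its last target. There are 200 camera calls.

## Working session

There is one attempt and no reset: what is moved stays moved. The work goes in short steps, Python scripts to look and compute and a shell command to move; the robot and the scene stay as the last step left them, time stands still between calls to the robot, and variables do not carry over. Pictures are saved under pics/ and viewed, at most 10 in all, crops included, and the job is handed in when it is done.

```bash
ls; mkdir -p pics; python3 - <<'E'
from bench import *
import cv2
s=read_state();print({k:s[k] for k in s if k not in('effort','dq')})
for n in('scene','top','wrist'):
    f=grab_frame(n);cv2.imwrite(f'pics/{n}0.png',f['image'])
    print(n,f['mtx'],f['dist'],f.get('cam_to_world',f.get('hand_eye')))
a=cv2.imread('pics/top0.png');cv2.imwrite('pics/top0b.png',cv2.resize(a,(800,600)))
a=cv2.imread('pics/scene0.png');cv2.imwrite('pics/scene0b.png',cv2.resize(a,(800,600)))
E
```

```text
pics
{'time_s': 0.0, 'q': array([ 1.00790192e+00,  1.59057131e-01,  1.59821955e+00, -6.49889368e-06,
        1.38618662e+00, -2.10108184e-01]), 'ee_pos': array([0.19844522, 0.53918079, 0.30172058]), 'ee_rot': array([ 1.75479135e-01,  9.84482706e-01, -8.67533310e-04, -3.49612794e-04]), 'wrist_force': array([ 0.20048687, -0.32191193, -0.7166975 ]), 'ft_torque': array([ 0.07737253,  0.00980566, -0.04596907]), 'gripper_force': 0.0, 'opening': 0.09182504955195044}
scene [[455.94760479   0.         255.7288322 ]
 [  0.         455.94760479 188.84280902]
 [  0.           0.           1.        ]] [-0.05462144  0.          0.          0.          0.        ] [[-0.72997621  0.40318966 -0.55188118  1.28684435]
 [ 0.68346835  0.43345426 -0.58735715  0.82059959]
 [ 0.00239891 -0.80595006 -0.59197867  0.95122941]
 [ 0.          0.          0.          1.        ]]
top [[352.38724988   0.         254.18377012]
 [  0.         352.38724988 190.34190511]
 [  0.           0.           1.        ]] [-0.03086007  0.          0.          0.          0.        ] [[ 0.02129557 -0.98090323  0.19332708  0.30421579]
 [-0.99930474 -0.01496481  0.034148   -0.01676901]
 [-0.03060278 -0.19391987 -0.98053993  1.19363591]
 [ 0.          0.          0.          1.        ]]
wrist [[306.00269724   0.         254.50411144]
 [  0.         306.00269724 191.5459326 ]
 [  0.           0.           1.        ]] [-0.03771305  0.          0.          0.          0.        ] [[ 3.96374809e-04 -9.58631824e-01 -2.84648675e-01  8.07331263e-02]
 [ 9.99999482e-01  1.13005281e-04  1.01192864e-03 -2.78056146e-04]
 [-9.37900190e-04 -2.84648929e-01  9.58631372e-01 -8.15446882e-02]
 [ 0.00000000e+00  0.00000000e+00  0.00000000e+00  1.00000000e+00]]
```

View pics/top0b.png

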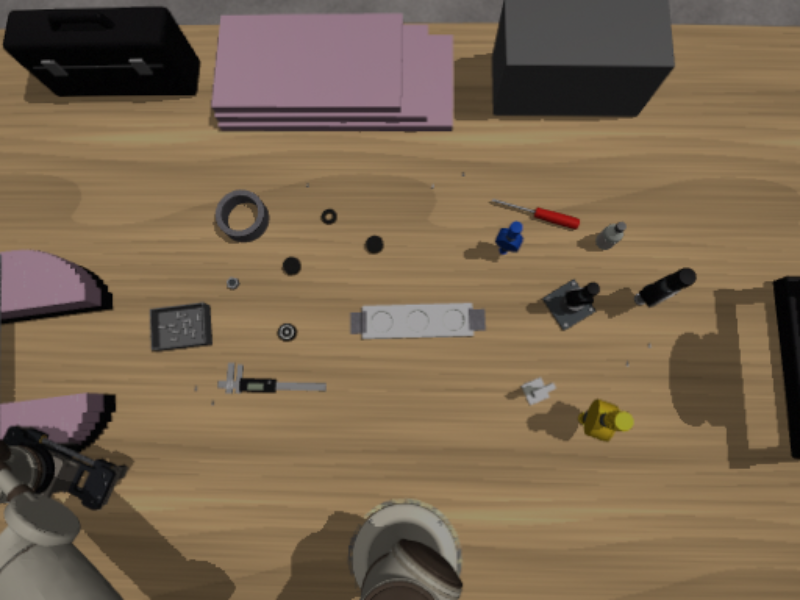

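View pics/scene0b.png

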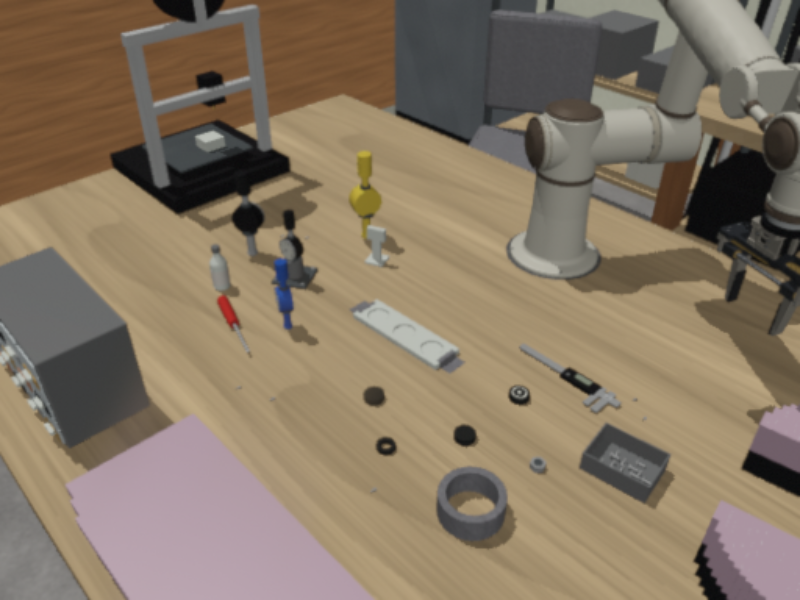

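The top view (800x600) shows these candidates:
- **Buttons:** plain discs at (374,244) and (291,266), and a ringed disc at (287,332), which is the marked one. The grommet at (329,216) has a hole and the nut is at (232,283), so I leave both.
- **Gauges:** blue at (510,238), yellow at (608,420), a large black one at (668,287), and a smaller black one in the square-foot holder at (582,296). I choose the last.

Next I'll measure them and check a close crop.

```bash
cat > h.py <<'E'
from bench import *
import cv2, numpy as np
from scipy.spatial.transform import Rotation as R
def cam(n):
    s=read_state(); f=grab_frame(n)
    if n=='wrist':
        T=np.eye(4);T[:3,:3]=R.from_quat(s['ee_rot']).as_matrix();T[:3,3]=s['ee_pos']
        f['cam_to_world']=T@np.array(f['hand_eye'])
    return f
def ray(f,px):
    p=cv2.undistortPoints(np.array(px,float).reshape(-1,1,2),f['mtx'],f['dist']).reshape(-1,2)
    d=np.c_[p,np.ones(len(p))]@f['cam_to_world'][:3,:3].T
    return f['cam_to_world'][:3,3],d
def plane(f,px,z):
    o,d=ray(f,px); return o+d*((z-o[2])/d[:,2])[:,None]
def proj(f,P):
    W=np.linalg.inv(f['cam_to_world'])
    return cv2.projectPoints(np.array(P,float).reshape(-1,3),cv2.Rodrigues(W[:3,:3])[0],W[:3,3],f['mtx'],f['dist'])[0].reshape(-1,2)
def tri(f,p,g,q):
    A=[];b=[]
    for c,x in((f,p),(g,q)):
        o,d=ray(c,[x]);d=d[0]/np.linalg.norm(d[0]);M=np.eye(3)-np.outer(d,d);A.append(M);b.append(M@o)
    r=np.linalg.lstsq(np.vstack(A),np.hstack(b),rcond=None); return r[0],r[1]
def blobs(f,mask,amin,amax):
    c,_=cv2.findContours(mask.astype(np.uint8)*255,cv2.RETR_EXTERNAL,cv2.CHAIN_APPROX_NONE)
    return [(cv2.contourArea(k),k) for k in c if amin<cv2.contourArea(k)<amax]
E
python3 - <<'E'
from h import *
t=cam('top');s=cam('scene')
im=t['image'];g=im.max(2).astype(int)
for a,k in blobs(t,g<60,40,500):
    (x,y),(w,h),an=cv2.minAreaRect(k);M=cv2.moments(k);c=(M['m10']/M['m00'],M['m01']/M['m00'])
    if 100<x<420: print('dark',np.round(c,1),a,round(w,1),round(h,1),plane(t,[c],.012)[0].round(4))
w=(im.min(2)>150)
for a,k in blobs(t,w,300,3000):
    r=cv2.minAreaRect(k);b=cv2.boxPoints(r);print('white',r,plane(t,b,.012).round(4).tolist(),plane(t,[r[0]],.012).round(4))
a=cv2.resize(im[165:235,330:460],None,fx=4,fy=4,interpolation=2)
b=cv2.resize(im[130:235,130:270],None,fx=4,fy=4,interpolation=2)[:, :]
c=cv2.resize(s['image'][90:200,130:270],None,fx=4,fy=4,interpolation=2)
o=np.zeros((600,800,3),np.uint8);o[:280,:520]=a
c=cv2.resize(c,(400,314));b=cv2.resize(b,(400,300));o[286:600,:400]=c;o[300:600,400:]=b
cv2.imwrite('pics/crop1.png',o)
E
```

```text
dark [253.2 379.4] 164.5 8.0 37.0 [-0.0634  0.0148  0.012 ]
dark [164.2 246.2] 162.0 8.0 23.0 [0.3418 0.3221 0.012 ]
dark [366.  191.8] 366.0 23.3 35.0 [ 0.538  -0.3553  0.012 ]
dark [186.1 169.9] 84.0 10.0 10.0 [0.606  0.2634 0.012 ]
dark [323.  157.5] 53.0 9.2 11.8 [ 0.6568 -0.2119  0.012 ]
dark [386.2 154.9] 46.5 7.8 7.8 [ 0.6692 -0.4305  0.012 ]
dark [239.2 156.1] 80.0 10.0 10.0 [0.6584 0.0794 0.012 ]
dark [210.  138.3] 57.5 9.0 8.0 [0.7225 0.1849 0.012 ]
dark [162.2 147.6] 110.5 12.7 29.8 [0.6866 0.3538 0.012 ]
dark [149.2 131.1] 115.0 12.9 23.5 [0.7478 0.4054 0.012 ]
dark [218.5  82.2] 160.5 2.0 147.0 [0.939 0.164 0.012]
dark [206.   76.1] 215.0 2.0 132.0 [0.9636 0.2113 0.012 ]
dark [199.4  69.9] 210.5 2.0 119.0 [0.9887 0.237  0.012 ]
white ((266.7086486816406, 204.7596893310547), (19.955585479736328, 68.06220245361328), 88.09085083007812) [[0.5166, 0.0985, 0.012], [0.5281, -0.1331, 0.012], [0.4599, -0.1351, 0.012], [0.4482, 0.094, 0.012]] [[ 0.488  -0.0191  0.012 ]]
```

View pics/crop1.png

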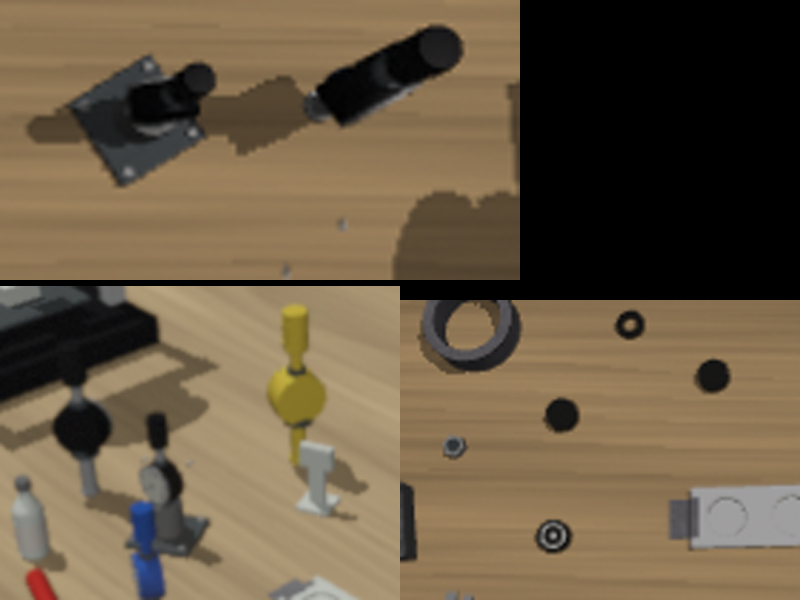

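The crop confirms it: the smaller black gauge hangs in the square-foot holder with its dial face visible, the two discs without holes are the plain buttons, and the marked button shows a ring and dot. I'll move to a viewing pose with the tool's y axis along world x.

```bash
python3 -c "
import bench;print([x for x in dir(bench) if x[0]!='_'], getattr(bench,'finger_overhang',None))"
python3 -m jog '[{"travel":[-471,-262,-30],"rotation":[0,0,70],"hand":1},{"travel":[-471,-262,-30],"rotation":[0,0,70],"hand":1},{"travel":[-471,-262,-30],"rotation":[0,0,70],"hand":1},{"travel":[-471,-262,-30],"rotation":[0,0,70],"hand":1},{"travel":[-471,-262,-30],"rotation":[0,0,70],"hand":1},{"travel":[-471,-262,-30],"rotation":[0,0,70],"hand":1},{"travel":[-471,-262,-30],"rotation":[0,0,70],"hand":1},{"travel":[-471,-262,-30],"rotation":[0,0,70],"hand":1},{"travel":[-471,-262,-30],"rotation":[0,0,70],"hand":1},{"travel":[-471,-262,-30],"rotation":[0,0,70],"hand":1},{"travel":[-471,-262,-30],"rotation":[0,0,70],"hand":1},{"travel":[-471,-262,-30],"rotation":[0,0,70],"hand":1}]'
python3 - <<'E'
from h import *
f=cam('wrist');cv2.imwrite('pics/w1.png',f['image']);np.save('f1.npy',f,allow_pickle=True)
s=read_state();print(s['q'],R.from_quat(s['ee_rot']).as_matrix().round(4))
im=f['image']
for a,k in blobs(f,im.max(2)<60,150,3000):
    (x,y),(w,h),an=cv2.minAreaRect(k);M=cv2.moments(k);c=(M['m10']/M['m00'],M['m01']/M['m00'])
    print('dark',np.round(c,1),a,round(w,1),round(h,1),plane(f,[c],.011)[0].round(4))
E
```

```text
['PlanningError', 'finger_overhang', 'grab_frame', 'job_done', 'read_state'] 0.0881
time_s: 1.75
ee_pos: [0.5494, 0.1321, 0.3326]
ee_rot: [0.708, 0.706, -0.0, -0.0]
wrist_force: [0.2, -0.2, -0.6]
opening: 0.0918
gripper_force: 0.0
[2.19915309e-02 1.13624678e-01 1.58702297e+00 1.46095302e-04
 1.44109672e+00 2.39982970e-02] [[ 2.e-03  1.e+00 -2.e-04]
 [ 1.e+00 -2.e-03  1.e-04]
 [ 1.e-04 -2.e-04 -1.e+00]]
dark [333.  199.8] 542.5 26.0 27.0 [0.6581 0.0811 0.011 ]
dark [387.5 122.6] 479.5 24.0 25.0 [0.7223 0.1863 0.011 ]
dark [179.2  57.2] 214.5 17.0 16.0 [0.4571 0.2653 0.011 ]
dark [301.  58.] 768.5 32.0 30.0 [0.6065 0.2639 0.011 ]
dark [184.8  57.1] 173.0 33.2 29.7 [0.464  0.2652 0.011 ]
dark [86.6 24.6] 767.5 45.4 26.2 [0.3467 0.3038 0.011 ]
```

View pics/w1.png

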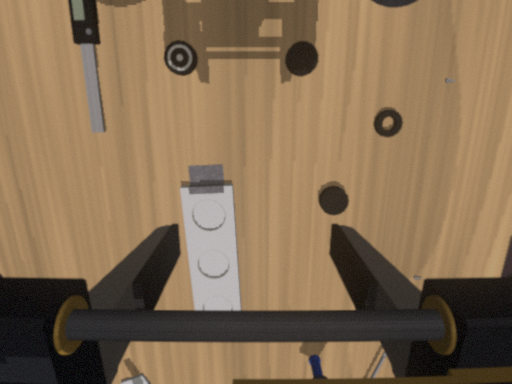

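The wrist view shows the marked button at (181,57), the plain ones at (301,58) and (333,200), the grommet at (388,122), and wells at (209,214) and (214,263) with the third near (217,308), partly hidden. I'll refine these positions.

```bash
python3 - <<'E'
from h import *
f=np.load('f1.npy',allow_pickle=True).item();im=f['image']
g=im[:,:,2].astype(int) # red
for n,(x,y) in dict(m=(181,57),a=(301,58),b=(333,200)).items():
    roi=g[y-24:y+24,x-24:x+24]
    lo=im.max(2)[y-24:y+24,x-24:x+24]
    print(n,lo[24,::3],lo[::3,24])
    for th in(70,90):
        bl=blobs(f,lo<th,150,2000)
        if bl:
            k=max(bl,key=lambda q:q[0])[1];h=cv2.convexHull(k);M=cv2.moments(h)
            c=np.array([M['m10']/M['m00']+x-24,M['m01']/M['m00']+y-24]);print(th,c.round(1),cv2.boundingRect(h)[2:],plane(f,[c],.007)[0].round(4),plane(f,[c],.014)[0].round(4))
e=cv2.Canny(im,40,90)
gray=cv2.cvtColor(im,cv2.COLOR_BGR2GRAY)
c=cv2.HoughCircles(gray[180:320,180:245],cv2.HOUGH_GRADIENT_ALT if 0 else cv2.HOUGH_GRADIENT,1,35,param1=60,param2=8,minRadius=13,maxRadius=20)
for q in c[0]:
    p=q[:2]+[180,180];print('well',q,p,plane(f,[p],.012)[0].round(4))
for a,k in blobs(f,im.min(2)>150,2000,20000):
    r=cv2.minAreaRect(k);print('white',a,plane(f,cv2.boxPoints(r),.012).round(4).tolist())
E
```

```text
m [176 176 143  53 114  43  50 127 122  46  48 114  43  50 108 114] [114 112 106  41 114  66  40  74 122  88  42  58 158  49 111 175]
70 [180.6  57.2] (33, 35) [0.4579 0.2657 0.007 ] [0.4595 0.2648 0.014 ]
90 [180.5  57.1] (34, 35) [0.4578 0.2659 0.007 ] [0.4594 0.2649 0.014 ]
a [127 114 107  47  42  37  39  41  38  42  40  41  45  50 162 170] [103 101  88  34  41  39  41  39  38  43  45  42  48  51 122 171]
70 [300.9  57.9] (32, 34) [0.607  0.2645 0.007 ] [0.606  0.2636 0.014 ]
90 [300.9  57.8] (33, 36) [0.607  0.2646 0.007 ] [0.606  0.2637 0.014 ]
b [170 174 176 116  56  54  50  52  53  54  53  59  52 108 178 168] [166 170 111  89  51  55  55  53  53  50  54  49  52 132 175 170]
70 [332.9 199.7] (29, 28) [0.6591 0.0799 0.007 ] [0.6572 0.0822 0.014 ]
90 [333.  199.6] (29, 30) [0.6592 0.0802 0.007 ] [0.6573 0.0824 0.014 ]
well [27.5 34.5 15.6] [207.5 214.5] [0.4832 0.0601 0.012 ]
well [32.5 79.5 15.8] [212.5 259.5] [ 0.4873 -0.0106  0.012 ]
white 5616.5 [[0.447, 0.0988, 0.012], [0.518, 0.1037, 0.012], [0.5265, -0.0968, 0.012], [0.4454, -0.1037, 0.012]]
```

```bash
python3 -m jog '[{"travel":[-52,110,60],"rotation":[0,0,0],"hand":1},{"travel":[-52,110,120],"rotation":[0,0,0],"hand":1},{"travel":[-52,110,180],"rotation":[0,0,0],"hand":1},{"travel":[-52,110,220],"rotation":[0,0,0],"hand":1},{"travel":[-52,110,237],"rotation":[0,0,0],"hand":1},{"travel":[-52,110,237],"rotation":[0,0,0],"hand":1},{"travel":[-52,110,237],"rotation":[0,0,0],"hand":-1},{"travel":[-52,110,237],"rotation":[0,0,0],"hand":-1},{"travel":[-52,110,237],"rotation":[0,0,0],"hand":-1},{"travel":[-52,110,237],"rotation":[0,0,0],"hand":-1},{"travel":[-52,110,237],"rotation":[0,0,0],"hand":-1},{"travel":[-52,110,237],"rotation":[0,0,0],"hand":-1}]' 10
```

```text
time_s: 3.3
ee_pos: [0.66, 0.0785, 0.0958]
ee_rot: [0.708, 0.706, -0.0, -0.0]
wrist_force: [-0.8, 0.3, 0.4]
opening: 0.0391
gripper_force: 10.0
```

```bash
python3 -m jog '[{"travel":[0,0,-55],"rotation":[0,0,0],"hand":-1},{"travel":[0,0,-105],"rotation":[0,0,0],"hand":-1},{"travel":[-98,-172,-105],"rotation":[0,0,0],"hand":-1},{"travel":[-98,-172,-105],"rotation":[0,0,0],"hand":-1},{"travel":[-98,-172,-105],"rotation":[0,0,0],"hand":-1},{"travel":[-98,-172,-105],"rotation":[0,0,0],"hand":-1},{"travel":[-98,-172,-105],"rotation":[0,0,0],"hand":-1},{"travel":[-98,-172,-105],"rotation":[0,0,0],"hand":-1},{"travel":[-98,-172,-105],"rotation":[0,0,0],"hand":-1}]'
python3 - <<'E'
from h import *
f=cam('wrist');cv2.imwrite('pics/w2.png',f['image']);np.save('f2.npy',f,allow_pickle=True)
E
```

```text
time_s: 4.42
ee_pos: [0.4888, -0.0185, 0.201]
ee_rot: [0.708, 0.706, 0.0, 0.0]
wrist_force: [0.7, 0.3, -0.3]
opening: 0.0394
gripper_force: 10.0
```

View pics/w2.png

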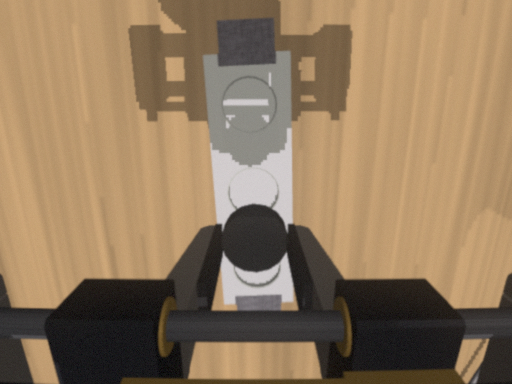

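The held button at (255,238) is well seated between the pads. The wells are at (249,104), (254,190) and (257,262), and the nest is visible end to end.

```bash
python3 - <<'E'
from h import *
f=np.load('f2.npy',allow_pickle=True).item();im=f['image'];g=cv2.cvtColor(im,cv2.COLOR_BGR2GRAY)
big=cv2.resize(g,None,fx=3,fy=3,interpolation=cv2.INTER_CUBIC)
for n,(x0,y0,x1,y1),(r0,r1),z in(('A',(212,65,288,142),(24,31),.012),('B',(218,155,292,203),(21,29),.012),('held',(205,195,305,280),(29,37),.120)):
    c=cv2.HoughCircles(big[3*y0:3*y1,3*x0:3*x1],cv2.HOUGH_GRADIENT,1,400,param1=60,param2=8,minRadius=3*r0,maxRadius=3*r1)
    p=(c[0,0,:2]+.5)/3-.5+[x0,y0];P=plane(f,[p],z)[0];print(n,p.round(1),c[0,0,2]/3,P.round(4))
    q=P+np.array([[.023 if z<.1 else .02,0,0]]);print('  pred r',np.linalg.norm(proj(f,q)[0]-p))
# nest outline
for r in (75,110,150,170,190,210): print(r,g[r,195:305:1][:30].tolist() if 0 else '', np.argsort(-abs(np.diff(cv2.GaussianBlur(g,(3,3),0)[r,195:305].astype(int))))[:6]+195)
for c in (240,255,270): print(c,g[40:66,c].tolist(), g[285:312,c].tolist())
E
```

```text
A [248.5 103.5] 25.966667 [0.4839 0.0601 0.012 ]
  pred r 26.985414817446667
B [253.2 191.5] 25.133333 [ 0.4876 -0.0181  0.012 ]
  pred r 24.940058112410995
held [253.5 237.2] 33.833332 [ 0.488  -0.0138  0.12  ]
  pred r 34.464073070249995
75  [270 268 267 271 300 299]
110  [290 291 206 207 276 274]
150  [291 279 218 292 278 219]
170  [291 292 212 211 290 210]
190  [291 227 292 213 229 276]
210  [235 234 274 273 275 272]
240 [81, 75, 75, 71, 75, 70, 72, 69, 68, 76, 76, 78, 75, 73, 72, 73, 74, 75, 77, 80, 78, 76, 76, 77, 85, 112] [201, 204, 202, 204, 203, 201, 203, 205, 202, 200, 178, 141, 123, 115, 114, 112, 115, 116, 117, 114, 113, 114, 114, 113, 105, 80, 52]
255 [75, 68, 67, 67, 66, 68, 71, 71, 70, 71, 74, 68, 66, 70, 72, 71, 72, 74, 74, 78, 74, 74, 74, 77, 102, 130] [113, 131, 170, 190, 201, 202, 204, 203, 204, 197, 168, 123, 107, 114, 122, 121, 117, 114, 114, 112, 114, 121, 122, 118, 108, 81, 56]
270 [71, 67, 72, 75, 73, 75, 71, 71, 71, 72, 76, 71, 71, 68, 67, 63, 66, 69, 70, 75, 71, 71, 76, 96, 131, 139] [194, 204, 207, 202, 203, 205, 206, 204, 197, 173, 136, 115, 114, 111, 115, 113, 110, 112, 113, 115, 114, 112, 112, 114, 106, 77, 53]
```

```bash
python3 -m jog '[{"travel":[-40,2,0],"rotation":[0,0,0],"hand":-1},{"travel":[-82,3,0],"rotation":[0,0,0],"hand":-1},{"travel":[-82,3,30],"rotation":[0,0,0],"hand":-1},{"travel":[-82,3,60],"rotation":[0,0,0],"hand":-1},{"travel":[-82,3,85],"rotation":[0,0,0],"hand":-1},{"travel":[-82,3,93],"rotation":[0,0,0],"hand":-1},{"travel":[-82,3,97],"rotation":[0,0,0],"hand":-1},{"travel":[-82,3,97],"rotation":[0,0,0],"hand":-1}]'
```

```text
time_s: 5.48
ee_pos: [0.4909, -0.1009, 0.1043]
ee_rot: [0.708, 0.706, 0.0, 0.0]
wrist_force: [-0.2, 0.8, -0.4]
opening: 0.0394
gripper_force: 10.0
```

```bash
python3 -m jog '[{"travel":[0,0,0],"rotation":[0,0,0],"hand":0.2},{"travel":[0,0,0],"rotation":[0,0,0],"hand":1},{"travel":[0,0,-50],"rotation":[0,0,0],"hand":1},{"travel":[0,0,-110],"rotation":[0,0,0],"hand":1},{"travel":[60,0,-110],"rotation":[0,0,0],"hand":1},{"travel":[60,0,-110],"rotation":[0,0,0],"hand":1}]'
python3 - <<'E'
from h import *
f=cam('wrist');im=f['image'];g=cv2.cvtColor(im,cv2.COLOR_BGR2GRAY)
for a,k in blobs(f,im.max(2)<80,800,6000):
    h=cv2.convexHull(k);M=cv2.moments(h);c=[M['m10']/M['m00'],M['m01']/M['m00']]
    print(np.round(c,1),a,cv2.boundingRect(h),plane(f,[c],.0165)[0].round(4))
cv2.imwrite('pics/w3.png',im)
E
```

```text
time_s: 6.22
ee_pos: [0.4905, -0.0383, 0.2147]
ee_rot: [0.707, 0.707, 0.001, 0.0]
wrist_force: [-0.5, -1.5, -0.5]
opening: 0.092
gripper_force: 0.0
[254.5 246.3] 1161.5 (235, 227, 40, 40) [ 0.4908 -0.0983  0.0165]
[244.   20.5] 2164.5 (216, 0, 57, 43) [0.4819 0.1067 0.0165]
```

View pics/w3.png

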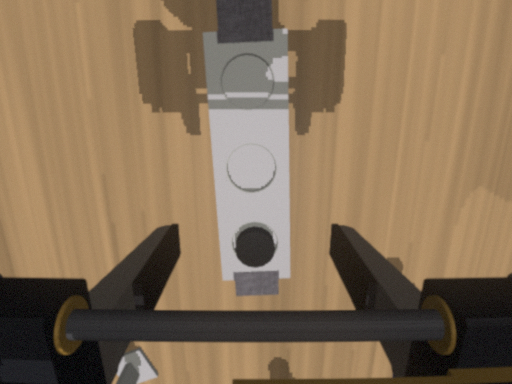

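Button b is seated at (254,246), with the well rim visible around it. Next is button a.

```bash
python3 -m jog '[{"travel":[302,115,20],"rotation":[0,0,0],"hand":1},{"travel":[302,115,20],"rotation":[0,0,0],"hand":1},{"travel":[302,115,20],"rotation":[0,0,0],"hand":1},{"travel":[302,115,20],"rotation":[0,0,0],"hand":1},{"travel":[302,115,20],"rotation":[0,0,0],"hand":1},{"travel":[302,115,20],"rotation":[0,0,0],"hand":1},{"travel":[302,115,70],"rotation":[0,0,0],"hand":1},{"travel":[302,115,105],"rotation":[0,0,0],"hand":1},{"travel":[302,115,119],"rotation":[0,0,0],"hand":1},{"travel":[302,115,119],"rotation":[0,0,0],"hand":1},{"travel":[302,115,119],"rotation":[0,0,0],"hand":-1},{"travel":[302,115,119],"rotation":[0,0,0],"hand":-1}]' 10
python3 -m jog '[{"travel":[0,0,0],"rotation":[0,0,0],"hand":-1},{"travel":[0,0,0],"rotation":[0,0,0],"hand":-1},{"travel":[0,0,0],"rotation":[0,0,0],"hand":-1},{"travel":[0,0,0],"rotation":[0,0,0],"hand":-1},{"travel":[0,0,-55],"rotation":[0,0,0],"hand":-1},{"travel":[0,0,-105],"rotation":[0,0,0],"hand":-1},{"travel":[0,0,-105],"rotation":[0,0,0],"hand":-1}]'
cat >> h.py <<'E'
def held():
    f=cam('wrist');s=read_state();P=s['ee_pos']
    g=cv2.cvtColor(f['image'],cv2.COLOR_BGR2GRAY);big=cv2.resize(g,None,fx=3,fy=3,interpolation=cv2.INTER_CUBIC)
    x0,y0,x1,y1=205,195,305,280
    c=cv2.HoughCircles(big[3*y0:3*y1,3*x0:3*x1],cv2.HOUGH_GRADIENT,1,400,param1=60,param2=8,minRadius=87,maxRadius=111)
    p=(c[0,0,:2]+.5)/3-.5+[x0,y0];Q=plane(f,[p],P[2]-.0815)[0];print('held',p,c[0,0,2]/3,'off',(Q-P)[:2].round(4),'tcp',P.round(4))
    return f
E
python3 -c "
from h import *
f=held();cv2.imwrite('pics/w4.png',f['image'])"
```

```text
time_s: 7.78
ee_pos: [0.6078, 0.2609, 0.0967]
ee_rot: [0.708, 0.706, 0.001, 0.001]
wrist_force: [0.1, -1.4, 0.3]
opening: 0.0738
gripper_force: 0.0
time_s: 8.65
ee_pos: [0.6094, 0.2615, 0.2056]
ee_rot: [0.708, 0.706, 0.004, 0.003]
wrist_force: [-0.2, 0.9, -0.0]
opening: 0.0397
gripper_force: 10.0
held [254.16666794 235.16666794] 34.100002 off [0.0021 0.0047] tcp [0.6078 0.261  0.2022]
```

```bash
python3 -m jog '[{"travel":[-283,-120,0],"rotation":[0,0,0],"hand":-1},{"travel":[-283,-120,0],"rotation":[0,0,0],"hand":-1},{"travel":[-283,-120,0],"rotation":[0,0,0],"hand":-1},{"travel":[-283,-120,0],"rotation":[0,0,0],"hand":-1},{"travel":[-283,-120,0],"rotation":[0,0,0],"hand":-1},{"travel":[-283,-120,0],"rotation":[0,0,0],"hand":-1},{"travel":[-283,-120,40],"rotation":[0,0,0],"hand":-1},{"travel":[-283,-120,70],"rotation":[0,0,0],"hand":-1},{"travel":[-283,-120,85],"rotation":[0,0,0],"hand":-1},{"travel":[-283,-120,85],"rotation":[0,0,0],"hand":-1}]'
```

```text
time_s: 9.95
ee_pos: [0.4848, -0.0209, 0.1133]
ee_rot: [0.708, 0.706, -0.001, -0.002]
wrist_force: [1.0, -0.1, 0.4]
opening: 0.039
gripper_force: 10.0
```

```bash
python3 -m jog '[{"travel":[0,0,0],"rotation":[0,0,0],"hand":-1},{"travel":[0,0,0],"rotation":[0,0,0],"hand":-1}]'; python3 -c "
from h import *
held()"
```

```text
time_s: 10.2
ee_pos: [0.4865, -0.0219, 0.1159]
ee_rot: [0.708, 0.706, 0.001, 0.001]
wrist_force: [0.1, 0.5, 0.5]
opening: 0.0392
gripper_force: 10.0
held [254.5        235.16666794] 34.066666 off [0.0001 0.0056] tcp [ 0.4863 -0.0219  0.1157]
```

```bash
python3 -m jog '[{"travel":[-0.5,1,6],"rotation":[0,0,0],"hand":-1},{"travel":[-0.5,1,12],"rotation":[0,0,0],"hand":-1},{"travel":[-0.5,1,12],"rotation":[0,0,0],"hand":-1},{"travel":[-0.5,1,12],"rotation":[0,0,0],"hand":0.2},{"travel":[-0.5,1,12],"rotation":[0,0,0],"hand":1},{"travel":[-0.5,1,-40],"rotation":[0,0,0],"hand":1},{"travel":[-0.5,1,-98],"rotation":[0,0,0],"hand":1},{"travel":[60,0,-98],"rotation":[0,0,0],"hand":1},{"travel":[60,0,-98],"rotation":[0,0,0],"hand":1},{"travel":[60,0,-98],"rotation":[0,0,0],"hand":1}]'
python3 - <<'E'
from h import *
f=cam('wrist');im=f['image']
for a,k in blobs(f,im.max(2)<80,800,6000):
    h=cv2.convexHull(k);M=cv2.moments(h);c=[M['m10']/M['m00'],M['m01']/M['m00']]
    print(np.round(c,1),a,cv2.boundingRect(h),cv2.fitEllipse(h)[1:],plane(f,[c],.021)[0].round(4))
cv2.imwrite('pics/w5.png',im)
print(read_state()['ee_pos'])
E
```

```text
time_s: 11.5
ee_pos: [0.4855, 0.0381, 0.2124]
ee_rot: [0.708, 0.706, -0.0, -0.0]
wrist_force: [-0.1, -0.2, -0.1]
opening: 0.0915
gripper_force: 0.0
[255.3 243.6] 1186.0 (236, 224, 39, 40) ((39.1101188659668, 40.24000930786133), 156.96328735351562) [ 0.4859 -0.0155  0.021 ]
[0.48556109 0.03766147 0.21222683]
```

```bash
python3 -m jog '[{"travel":[228,-26,20],"rotation":[0,0,0],"hand":1},{"travel":[228,-26,20],"rotation":[0,0,0],"hand":1},{"travel":[228,-26,20],"rotation":[0,0,0],"hand":1},{"travel":[228,-26,20],"rotation":[0,0,0],"hand":1},{"travel":[228,-26,20],"rotation":[0,0,0],"hand":1},{"travel":[228,-26,70],"rotation":[0,0,0],"hand":1},{"travel":[228,-26,105],"rotation":[0,0,0],"hand":1},{"travel":[228,-26,117],"rotation":[0,0,0],"hand":1},{"travel":[228,-26,117],"rotation":[0,0,0],"hand":1},{"travel":[228,-26,117],"rotation":[0,0,0],"hand":1},{"travel":[228,-26,117],"rotation":[0,0,0],"hand":-1},{"travel":[228,-26,117],"rotation":[0,0,0],"hand":-1}]' 10
python3 -m jog '[{"travel":[0,0,0],"rotation":[0,0,0],"hand":-1},{"travel":[0,0,0],"rotation":[0,0,0],"hand":-1},{"travel":[0,0,0],"rotation":[0,0,0],"hand":-1},{"travel":[0,0,0],"rotation":[0,0,0],"hand":-1}]'
```

```text
time_s: 13.05
ee_pos: [0.4612, 0.2665, 0.0966]
ee_rot: [0.708, 0.706, 0.001, 0.0]
wrist_force: [-0.4, 0.3, -0.2]
opening: 0.0739
gripper_force: 0.0
time_s: 13.55
ee_pos: [0.4606, 0.2663, 0.0956]
ee_rot: [0.708, 0.706, -0.0, -0.0]
wrist_force: [-0.1, 0.6, 0.4]
opening: 0.0396
gripper_force: 10.0
```

```bash
python3 -m jog '[{"travel":[0,0,-55],"rotation":[0,0,0],"hand":-1},{"travel":[0,0,-105],"rotation":[0,0,0],"hand":-1},{"travel":[0,0,-105],"rotation":[0,0,0],"hand":-1},{"travel":[0,0,-105],"rotation":[0,0,0],"hand":-1},{"travel":[0,0,-105],"rotation":[0,0,0],"hand":-1}]'
python3 -c "
from h import *
f=held();cv2.imwrite('pics/w6.png',f['image'])"
```

```text
time_s: 14.18
ee_pos: [0.4596, 0.2659, 0.1987]
ee_rot: [0.708, 0.706, -0.002, -0.001]
wrist_force: [-0.0, -0.6, 0.2]
opening: 0.0395
gripper_force: 10.0
held [254.5        241.16666794] 33.633335 off [-0.0006  0.0018] tcp [0.4597 0.266  0.1988]
```

```bash
python3 -m jog '[{"travel":[-207,24.5,0],"rotation":[0,0,0],"hand":-1},{"travel":[-207,24.5,0],"rotation":[0,0,0],"hand":-1},{"travel":[-207,24.5,0],"rotation":[0,0,0],"hand":-1},{"travel":[-207,24.5,0],"rotation":[0,0,0],"hand":-1},{"travel":[-207,24.5,30],"rotation":[0,0,0],"hand":-1},{"travel":[-207,24.5,60],"rotation":[0,0,0],"hand":-1},{"travel":[-207,24.5,83],"rotation":[0,0,0],"hand":-1},{"travel":[-207,24.5,83],"rotation":[0,0,0],"hand":-1},{"travel":[-207,24.5,83],"rotation":[0,0,0],"hand":-1},{"travel":[-207,24.5,83],"rotation":[0,0,0],"hand":-1}]'
```

```text
time_s: 15.48
ee_pos: [0.4852, 0.0591, 0.1188]
ee_rot: [0.708, 0.706, 0.001, 0.001]
wrist_force: [0.4, 0.6, 0.6]
opening: 0.0395
gripper_force: 10.0
```

```bash
python3 -m jog '[{"travel":[0,-0.8,7],"rotation":[0,0,0],"hand":-1},{"travel":[0,-0.8,14],"rotation":[0,0,0],"hand":-1},{"travel":[0,-0.8,14],"rotation":[0,0,0],"hand":-1},{"travel":[0,-0.8,14],"rotation":[0,0,0],"hand":0.2},{"travel":[0,-0.8,14],"rotation":[0,0,0],"hand":1},{"travel":[0,-0.8,-40],"rotation":[0,0,0],"hand":1},{"travel":[0,-0.8,-98],"rotation":[0,0,0],"hand":1},{"travel":[-100,0,-98],"rotation":[0,0,0],"hand":1},{"travel":[-100,0,-98],"rotation":[0,0,0],"hand":1},{"travel":[-100,0,-98],"rotation":[0,0,0],"hand":1},{"travel":[-100,0,-98],"rotation":[0,0,0],"hand":1}]'
python3 - <<'E'
from h import *
f=cam('wrist');im=f['image'];np.save('f7.npy',f,allow_pickle=True)
for a,k in blobs(f,im.max(2)<80,600,6000):
    h=cv2.convexHull(k);M=cv2.moments(h);c=[M['m10']/M['m00'],M['m01']/M['m00']]
    print(np.round(c,1),a,cv2.boundingRect(h),cv2.fitEllipse(h)[1:],plane(f,[c],.0165)[0].round(4))
cv2.imwrite('pics/w7.png',cv2.resize(im[:300,130:380],None,fx=2,fy=2,interpolation=2))
print(read_state()['ee_pos'])
E
```

```text
time_s: 16.85
ee_pos: [0.4839, -0.0402, 0.2155]
ee_rot: [0.708, 0.706, 0.0, -0.0]
wrist_force: [-0.5, -0.4, -0.3]
opening: 0.0921
gripper_force: 0.0
[261.8 244.3] 1145.5 (243, 225, 39, 40) ((38.538658142089844, 39.477149963378906), 170.39706420898438) [ 0.4908 -0.0983  0.0165]
[257.  167.1] 1327.0 (237, 146, 41, 43) ((40.91349411010742, 42.7069206237793), 164.53736877441406) [ 0.4861 -0.0189  0.0165]
[253.2  79.5] 1625.0 (231, 56, 46, 48) ((45.11403274536133, 47.52387619018555), 176.81143188476562) [0.4829 0.0585 0.0165]
[251.1  19.5] 1995.5 (224, 0, 56, 41) ((60.092918395996094, 63.408111572265625), 91.77307891845703) [0.4813 0.1059 0.0165]
[ 0.48384563 -0.03988941  0.2154909 ]
```

View pics/w7.png

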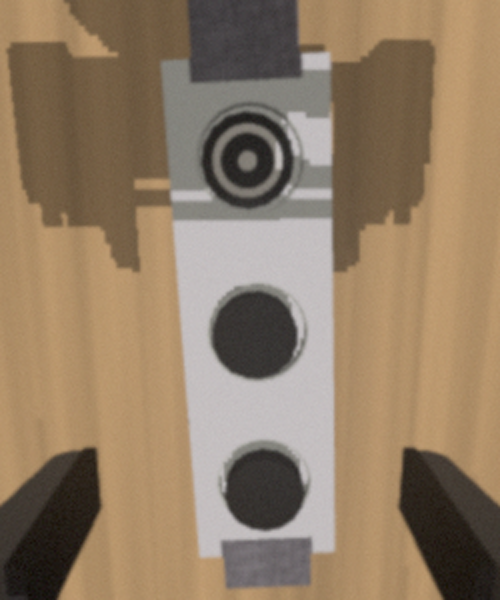

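All three buttons lie flat in their wells, seen in the crop at (247,160) for the marked one (ring and dot up), (257,333) and (264,487). Next I'll locate the gauge and the ring centre.

```bash
python3 - <<'E'
from h import *
t=cam('top');s=cam('scene');f=np.load('f7.npy',allow_pickle=True).item()
print('axis',plane(t,[(379.7,185.5)],.175),plane(s,[(185,136)],.175),tri(t,(379.7,185.5),s,(185,136)))
# ring: bright pixels inside disc
im=f['image'].max(2);y,x=np.mgrid[:384,:512];m=(im>90)&((x-253.5)**2+(y-79.8)**2<19**2)
k=max(blobs(f,m,5,3000),key=lambda q:q[0])[1];e=cv2.fitEllipse(k);print('ring',e,plane(f,[e[0]],.021),m.sum())
# tall-neighbour tops
for n,p in(('big',(685*.64,275*.64)),('blue',(515*.64,229*.64)),('yellow',(624*.64,421*.64))):print(n,plane(t,[p],.17).round(3),plane(t,[p],.25).round(3))
E
```

```text
axis [[ 0.5251592  -0.34951088  0.175     ]] [[ 0.53165232 -0.33722316  0.175     ]] (array([ 0.52527069, -0.35030438,  0.16782448]), array([7.81784513e-06]))
ring ((253.4175567626953, 79.7700424194336), (34.71211624145508, 36.068763732910156), 178.9178009033203) [[0.48307893 0.05797349 0.021     ]] 513
big [[ 0.558 -0.526  0.17 ]] [[ 0.538 -0.487  0.25 ]]
blue [[ 0.644 -0.206  0.17 ]] [[ 0.618 -0.191  0.25 ]]
yellow [[ 0.285 -0.396  0.17 ]] [[ 0.286 -0.366  0.25 ]]
```

```bash
python3 -m jog '[{"travel":[0,0,-62],"rotation":[0,0,0],"hand":1},{"travel":[-60,10,-124],"rotation":[0,0,0],"hand":1},{"travel":[-360,43,-125],"rotation":[0,0,0],"hand":1},{"travel":[-360,43,-125],"rotation":[0,0,0],"hand":1},{"travel":[-360,43,-125],"rotation":[0,0,0],"hand":1},{"travel":[-360,43,-125],"rotation":[0,0,0],"hand":1},{"travel":[-360,43,-125],"rotation":[0,0,0],"hand":1},{"travel":[-360,43,-125],"rotation":[0,0,0],"hand":1},{"travel":[-360,43,-125],"rotation":[0,0,0],"hand":1},{"travel":[-360,43,-125],"rotation":[0,0,0],"hand":1},{"travel":[-360,43,-125],"rotation":[0,0,0],"hand":1}]'
python3 - <<'E'
from h import *
f=cam('wrist');im=f['image'];np.save('f8.npy',f,allow_pickle=True)
cv2.imwrite('pics/w8.png',cv2.resize(im[:330,100:420],(640,660))[:600])
print(read_state()['ee_pos'],read_state()['q'])
E
```

```text
time_s: 18.38
ee_pos: [0.5261, -0.3994, 0.3411]
ee_rot: [0.708, 0.706, 0.0, 0.0]
wrist_force: [0.3, 0.3, -0.5]
opening: 0.0915
gripper_force: 0.0
[ 0.52600064 -0.39969544  0.34114683] [-8.32327497e-01  3.57896413e-01  1.28333794e+00  8.57014052e-05
  1.49995495e+00 -8.30092357e-01]
```

View pics/w8.png

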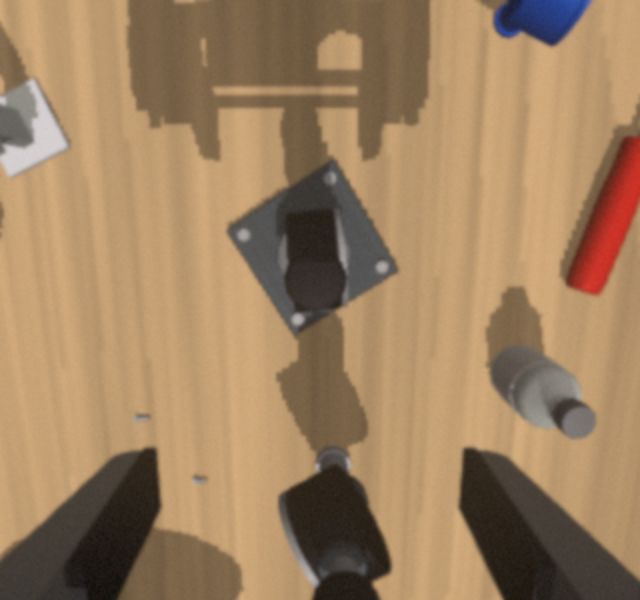

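The gauge's grip top is at about (316,285) in the crop, and the dial case end edge runs (288,213)–(336,208), so the dial is turned only slightly from +x. The large black gauge at (335,530) stays clear. I'll measure the grip and the edge angle.

```bash
python3 - <<'E'
from h import *
f=np.load('f8.npy',allow_pickle=True).item();im=f['image'];v=cv2.resize(im,None,fx=4,fy=4,interpolation=cv2.INTER_CUBIC).max(2).astype(int)
# upper boundary of case (dark vs foot/holder)
print(im.max(2)[96:150:2,244:276:2])
x0,x1=246,267
pts=[]
for X in range(4*x0,4*x1,2):
    col=v[4*98:4*114,X];d=np.diff(cv2.GaussianBlur(col.astype(np.float32).reshape(-1,1),(1,9),0)[:,0]);i=d.argmin();pts.append((X/4,98+i/4))
pts=np.array(pts);print(pts[::6].tolist())
E
```

```text
[[ 62  63  60  59  57  58  58  61  56  59  60  78  84  84  89  83]
 [ 59  58  58  57  57  57  58  63  59  61  59  60  74  81  88  87]
 [ 57  56  60  58  61  56  58  57  57  61  59  57  64  83  81  84]
 [ 63  57  61  61  57  60  61  59  56  59  61  60  68  76  84  84]
 [ 60  55  59  55  56  57  57  52  52  49  53  61  79  68  80  83]
 [ 54  48  51  50  41  38  42  41  41  43  39  49  91  78  84  86]
 [ 40  42  42  41  39  42  38  36  34  39  38  52  94  87  82  81]
 [ 44  40  38  44  41  42  41  40  43  49  38  42 103 104  82  85]
 [ 43  39  41  41  41  43  44  38  37  42  35  42 100 111  83  85]
 [ 43  44  42  41  39  37  41  39  43  33  40  39  92 123  86  83]
 [ 40  40  41  47  42  37  43  38  39  41  41  41  92 127  90  83]
 [ 47  42  42  41  40  41  41  43  40  38  40  38  86 137  99  82]
 [ 52  42  44  44  45  34  42  42  42  37  44  42  78 145 114  86]
 [ 49  44  44  43  41  43  44  39  44  43  42  40  76 150 133  90]
 [ 50  43  44  41  35  41  44  40  37  39  44  41  63 149 144 103]
 [ 56  42  43  47  43  41  46  40  45  46  41  44  61 147 150 109]
 [ 56  46  41  42  45  41  39  44  43  44  41  37  51 147 153 105]
 [ 73  44  47  48  47  50  45  41  41  42  47  44  48 123 156 101]
 [ 68  42  51  54  53  48  50  55  52  56  53  52  52  67 153  94]
 [ 49  54  53  57  59  53  56  51  56  54  53  48  48  51 118  92]
 [ 49  53  52  54  53  54  51  52  55  51  53  48  55  48  74  98]
 [ 47  53  52  54  57  54  54  55  52  55  55  55  53  55  55  86]
 [ 49  55  53  55  50  53  56  56  53  54  57  56  55  55  62  87]
 [ 52  55  57  55  56  54  55  55  57  54  57  55  55  51  69  91]
 [ 49  55  57  58  56  58  57  58  60  56  55  58  58  52  92  96]
 [ 59  55  57  54  61  59  58  59  57  60  59  58  58  54 120  99]
 [ 74  55  59  54  59  62  59  63  58  59  59  58  56  63 125 102]]
[[246.0, 106.0], [249.0, 104.75], [252.0, 105.25], [255.0, 104.75], [258.0, 104.5], [261.0, 105.0], [264.0, 104.5]]
```

```bash
python3 - <<'E'
from h import *
f=np.load('f8.npy',allow_pickle=True).item()
print(f['image'].max(2)[126:164,258].tolist())
for p in((258.3,141),(258.3,144)):print(plane(f,[p],.175).round(4))
E
```

```text
[40, 41, 44, 45, 41, 49, 55, 51, 51, 53, 52, 54, 55, 54, 56, 57, 55, 54, 58, 59, 59, 58, 63, 57, 62, 63, 66, 60, 58, 60, 62, 62, 61, 61, 77, 97, 106, 110]
[[ 0.5291 -0.3499  0.175 ]]
[[ 0.5291 -0.3524  0.175 ]]
```

```bash
python3 -m jog '[{"travel":[48,3,0],"rotation":[0,0,0],"hand":1},{"travel":[48,3,0],"rotation":[0,0,0],"hand":1},{"travel":[48,3,50],"rotation":[0,0,0],"hand":1},{"travel":[48,3,90],"rotation":[0,0,0],"hand":1},{"travel":[48,3,110],"rotation":[0,0,0],"hand":1},{"travel":[48,3,118],"rotation":[0,0,0],"hand":1},{"travel":[48,3,118],"rotation":[0,0,0],"hand":1},{"travel":[48,3,118],"rotation":[0,0,0],"hand":-0.2},{"travel":[48,3,118],"rotation":[0,0,0],"hand":-0.2},{"travel":[48,3,118],"rotation":[0,0,0],"hand":-0.2}]' 30
python3 -m jog '[{"travel":[0,0,0],"rotation":[0,0,0],"hand":-0.2},{"travel":[0,0,0],"rotation":[0,0,0],"hand":-0.2}]'
python3 - <<'E'
from h import *
f=cam('wrist');im=f['image'];np.save('f9.npy',f,allow_pickle=True)
cv2.imwrite('pics/w9.png',im);print(read_state()['ee_pos'])
E
```

```text
time_s: 19.68
ee_pos: [0.5291, -0.3531, 0.2234]
ee_rot: [0.708, 0.706, -0.0, 0.001]
wrist_force: [0.2, -0.0, -0.3]
opening: 0.0639
gripper_force: 0.0
time_s: 19.92
ee_pos: [0.5289, -0.353, 0.2227]
ee_rot: [0.708, 0.706, -0.0, 0.0]
wrist_force: [-0.0, -0.9, 0.7]
opening: 0.0441
gripper_force: 0.0
[ 0.52883615 -0.35293898  0.22267904]
```

View pics/w9.png

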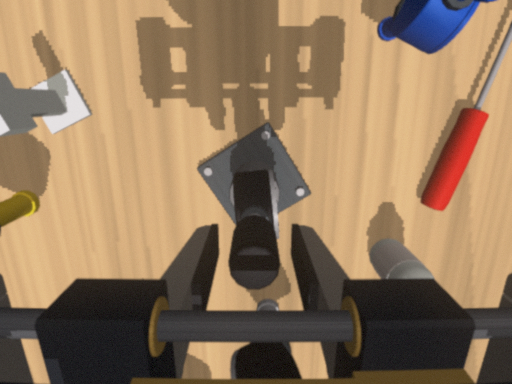

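The grip stands midway between the fingers, with its top at about (254,262). I'll check its y offset before closing.

```bash
python3 - <<'E'
from h import *
f=np.load('f9.npy',allow_pickle=True).item();v=f['image'].max(2)
for p in((254,260),(254,264)):print(plane(f,[p],.175).round(4))
print(proj(f,[[.529,-.353,.175],[.529,-.3655,.175],[.5415,-.353,.175]]).round(1)); print(v[230:300,254].tolist(),v[262,222:290].tolist())
E
```

```text
[[ 0.5284 -0.3447  0.175 ]]
[[ 0.5284 -0.3468  0.175 ]]
[[255.3 275.5]
 [255.4 297.6]
 [281.3 275.3]]
[38, 37, 37, 39, 37, 38, 40, 32, 35, 37, 40, 40, 37, 38, 32, 33, 45, 55, 58, 61, 63, 64, 63, 66, 57, 46, 35, 37, 39, 34, 41, 35, 33, 37, 42, 38, 37, 41, 36, 41, 46, 51, 64, 61, 61, 61, 60, 57, 60, 60, 59, 60, 56, 54, 60, 51, 52, 54, 67, 89, 115, 121, 121, 121, 119, 117, 119, 121, 124, 129] [219, 218, 216, 214, 214, 197, 134, 69, 41, 41, 42, 39, 40, 40, 38, 37, 33, 35, 36, 41, 38, 35, 38, 36, 34, 38, 30, 38, 35, 37, 37, 38, 33, 39, 32, 37, 36, 35, 36, 36, 35, 35, 34, 33, 34, 34, 35, 32, 39, 37, 32, 38, 34, 36, 38, 38, 43, 85, 150, 185, 203, 204, 206, 202, 198, 192, 192, 191]
```

```bash
python3 -m jog '[{"travel":[4.5,-0.5,0],"rotation":[0,0,0],"hand":-0.2},{"travel":[4.5,-0.5,0],"rotation":[0,0,0],"hand":-1},{"travel":[4.5,-0.5,0],"rotation":[0,0,0],"hand":-1},{"travel":[4.5,-0.5,0],"rotation":[0,0,0],"hand":-1},{"travel":[4.5,-0.5,0],"rotation":[0,0,0],"hand":-1}]' 30
python3 -m jog '[{"travel":[0,0,-15],"rotation":[0,0,0],"hand":-1},{"travel":[0,0,-30],"rotation":[0,0,0],"hand":-1},{"travel":[0,0,-60],"rotation":[0,0,0],"hand":-1},{"travel":[0,0,-90],"rotation":[0,0,0],"hand":-1},{"travel":[0,0,-120],"rotation":[0,0,0],"hand":-1},{"travel":[0,0,-120],"rotation":[0,0,0],"hand":-1},{"travel":[0,0,-120],"rotation":[0,0,0],"hand":-1}]'
```

```text
time_s: 20.6
ee_pos: [0.5284, -0.3484, 0.2227]
ee_rot: [0.708, 0.706, 0.0, -0.0]
wrist_force: [-0.1, 0.8, 0.1]
opening: 0.0244
gripper_force: 30.0
time_s: 21.48
ee_pos: [0.5281, -0.3482, 0.3417]
ee_rot: [0.708, 0.706, -0.0, -0.001]
wrist_force: [-0.3, -0.1, -3.6]
opening: 0.0243
gripper_force: 30.0
```

```bash
python3 -m jog '[{"travel":[40,-5,0],"rotation":[0,0,0],"hand":-1},{"travel":[90,-10,0],"rotation":[0,0,0],"hand":-1},{"travel":[140,-16,0],"rotation":[0,0,0],"hand":-1},{"travel":[190,-21,0],"rotation":[0,0,0],"hand":-1},{"travel":[240,-27,0],"rotation":[0,0,0],"hand":-1},{"travel":[290,-33,0],"rotation":[0,0,0],"hand":-1},{"travel":[340,-39,0],"rotation":[0,0,0],"hand":-1},{"travel":[380,-43,20],"rotation":[0,0,0],"hand":-1},{"travel":[407,-46,45],"rotation":[0,0,0],"hand":-1},{"travel":[407,-46,65],"rotation":[0,0,0],"hand":-1},{"travel":[407,-46,65],"rotation":[0,0,0],"hand":-1},{"travel":[407,-46,65],"rotation":[0,0,0],"hand":-1}]'
python3 - <<'E'
from h import *
f=cam('wrist');s=cam('scene');t=cam('top');np.save('f10.npy',[f,s,t],allow_pickle=True)
st=read_state();print(st['ee_pos'],st['ee_rot'])
px=proj(s,[[.483,.058,.021],[.483,.058,.1]]).round(0);print(px,proj(t,[[.483,.058,.021]]),proj(f,[[.483,.058,.021]]))
x,y=px.mean(0).astype(int)
a=cv2.resize(s['image'][y-60:y+60,x-55:x+55],(550,600),interpolation=2)
b=cv2.resize(f['image'][120:300,200:275],(250,600),interpolation=2)
cv2.imwrite('pics/c10.png',np.hstack([a,b]));print(x-55,y-60)
E
```

```text
time_s: 22.98
ee_pos: [0.4839, 0.0584, 0.2778]
ee_rot: [0.709, 0.706, -0.0, -0.0]
wrist_force: [-1.2, 0.1, -1.4]
opening: 0.0243
gripper_force: 30.0
[0.48438758 0.05830372 0.27862033] [7.08675247e-01 7.05534350e-01 5.01543907e-04 6.51398495e-04]
[[276. 219.]
 [276. 199.]] [[243.78646609 205.45480404]] [[253.80474928 175.25398786]]
221 149
```

View pics/c10.png

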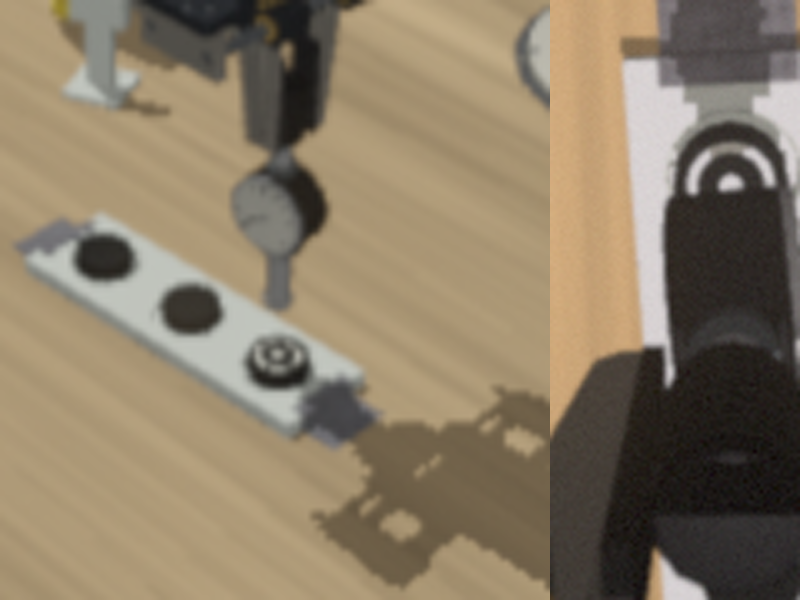

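The scene crop shows all three buttons flat in the nest, the dial face at (270,212) turned nearly straight away from the robot, and the foot at (278,300) right above the ring at (277,355). I'll quantify the dial yaw and the foot offset.

```bash
python3 - <<'E'
from h import *
f,s,t=np.load('f10.npy',allow_pickle=True)
c=lambda x,y:(200+(x-550)*.3,120+y*.3)
P=plane(f,[c(667,200),c(780,192)],.1386);d=P[1]-P[0];print('case dir deg',np.degrees(np.arctan2(d[1],d[0])),np.linalg.norm(d[:2]))
print('scene: foot pred',proj(s,[[.4844,.0583,.0636]]),'ring pred',proj(s,[[.4831,.058,.021]]))
im=s['image'].astype(int);sub=im[149:269,221:331]
b,g,r=sub[...,0],sub[...,1],sub[...,2]
v=cv2.resize(s['image'],None,fx=4,fy=4,interpolation=cv2.INTER_CUBIC).astype(int)
sat=v.max(2)-v.min(2);m=(sat<32)&(v.max(2)>85);roi=np.zeros_like(m);roi[4*180:4*202,4*264:4*288]=1
k=max(blobs(s,m&roi,50,1e5),key=lambda q:q[0])[1];e=cv2.fitEllipse(cv2.convexHull(k));print('face',np.array(e[0])/4,np.array(e[1])/4,e[2])
# ring ellipse in scene, z=.021
y,x=np.mgrid[:384,:512]
vv=s['image'].max(2);mm=(vv>95)&((x-276.5)**2+(y-220)**2<6**2);print('ring c',x[mm].mean(),y[mm].mean(),plane(s,[(x[mm].mean(),y[mm].mean())],.021))
print('wrist ring dot',c(731,183),plane(f,[c(731,183)],.021))
for ph in(-10,-5,0,5,10):
    a=np.radians(ph);n=np.array([np.cos(a),np.sin(a),0]);u=np.array([-n[1],n[0],0]);C=np.array([.4844,.0583,.1386])+.016*n
    th=np.linspace(0,6.28,60);Q=C+.024*(np.cos(th)[:,None]*u+np.sin(th)[:,None]*np.array([0,0,1]))
    E=cv2.fitEllipse(proj(s,Q).astype(np.float32));print(ph,np.round(E[0],1),np.round(E[1],2),round(E[2],1),round(E[1][0]/E[1][1],3))
E
```

```text
case dir deg 3.9433637427073376 0.025264375548968623
scene: foot pred [[275.88995636 208.61679947]] ring pred [[275.72510135 218.90040703]]
face [275.66677856 190.44998169] [16.40047646 22.8769455 ] 179.69374084472656
ring c 276.3768115942029 218.57971014492753 [[0.48047251 0.05829558 0.021     ]]
wrist ring dot (254.3, 174.9) [[0.48356385 0.05841027 0.021     ]]
-10 [272.3 190.9] [ 7.54 16.04] 158.5 0.47
-5 [272.6 191.1] [ 8.44 16.05] 154.5 0.526
0 [272.9 191.3] [ 9.26 16.06] 150.1 0.577
5 [273.2 191.5] [10.02 16.07] 145.4 0.624
10 [273.6 191.7] [10.7  16.08] 140.3 0.665
```

Dial yaw is about +4° towards +y, and the foot is within about 1 mm of the ring. I'll correct both and lower to just above the button.

```bash
python3 -m jog '[{"travel":[0,-1,15],"rotation":[0,0,4],"hand":-1},{"travel":[0,-1,30],"rotation":[0,0,4],"hand":-1},{"travel":[0,-1,37],"rotation":[0,0,4],"hand":-1},{"travel":[0,-1,37],"rotation":[0,0,4],"hand":-1},{"travel":[0,-1,37],"rotation":[0,0,4],"hand":-1},{"travel":[0,-1,37],"rotation":[0,0,4],"hand":-1}]'
python3 - <<'E'
from h import *
F=[];Z=[];X=[]
s=cam('scene');f=cam('wrist')
for i in range(4):
    grab_frame('top');q=read_state();F.append(q['wrist_force']);X.append(q['ee_pos'])
print(np.mean(F,0),np.mean(X,0))
a=cv2.resize(s['image'][150:240,230:320],(600,600),interpolation=2)
b=cv2.resize(f['image'][140:290,225:275],(200,600),interpolation=2)
cv2.imwrite('pics/c11.png',np.hstack([a,b]));np.save('f11.npy',[f,s],allow_pickle=True)
E
```

```text
time_s: 23.88
ee_pos: [0.4832, 0.0587, 0.2413]
ee_rot: [0.733, 0.681, 0.0, 0.0]
wrist_force: [0.3, -0.2, -2.3]
opening: 0.0245
gripper_force: 30.0
[ 0.13131056  0.38145037 -2.21576762] [0.48297152 0.05870751 0.24090389]
```

View pics/c11.png

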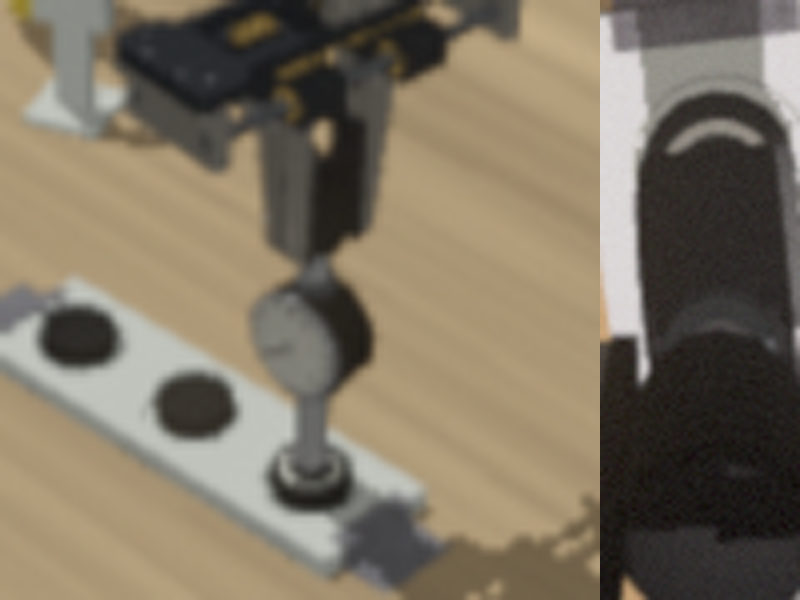

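The foot is centred just above the ring and the dial faces away. There may be a small lean, since the stem at (319,275) is not quite above the foot at (311,470), so I'll check it numerically.

```bash
python3 - <<'E'
from h import *
f,s=np.load('f11.npy',allow_pickle=True)
print(proj(s,[[.483,.0587,z] for z in(.0268,.05,.068,.13,.148)]).round(2).tolist())
g=s['image'].astype(int)
for r in (188,189,190,191,192,193,209,211,213,215,217,219): print(r,g[r,268:288].max(1).tolist(),(g[r,268:288].max(1)-g[r,268:288].min(1)).tolist())
E
```

```text
[[275.96, 217.58], [276.17, 211.88], [276.34, 207.38], [276.94, 191.33], [277.12, 186.51]]
188 [170, 171, 166, 157, 132, 106, 91, 77, 57, 67, 74, 100, 146, 170, 175, 173, 171, 170, 170, 170] [54, 53, 51, 48, 38, 23, 14, 10, 8, 5, 7, 26, 47, 54, 55, 54, 54, 54, 54, 53]
189 [169, 169, 170, 170, 162, 145, 116, 88, 72, 90, 94, 113, 155, 170, 175, 176, 174, 171, 170, 170] [53, 52, 54, 53, 50, 42, 28, 13, 6, 3, 4, 26, 49, 53, 54, 54, 54, 53, 53, 54]
190 [169, 169, 170, 170, 169, 162, 134, 98, 90, 100, 99, 97, 138, 161, 169, 173, 175, 175, 173, 171] [53, 53, 53, 53, 53, 49, 34, 14, 3, 2, 3, 18, 42, 51, 53, 53, 54, 55, 54, 53]
191 [169, 168, 169, 168, 164, 144, 114, 92, 95, 100, 97, 78, 105, 139, 159, 166, 171, 174, 176, 174] [53, 53, 53, 53, 52, 45, 23, 6, 2, 2, 3, 6, 30, 45, 51, 52, 53, 55, 55, 54]
192 [172, 168, 164, 145, 124, 96, 77, 78, 81, 82, 77, 64, 66, 95, 129, 157, 166, 169, 172, 174] [54, 52, 52, 47, 40, 29, 10, 1, 1, 2, 2, 3, 14, 31, 43, 50, 53, 53, 54, 55]
193 [171, 158, 140, 110, 82, 71, 62, 63, 62, 63, 59, 55, 47, 49, 83, 137, 162, 167, 167, 169] [53, 49, 39, 26, 14, 7, 4, 2, 
[... 378 characters left out ...]
5, 54, 55, 55, 55]
213 [195, 195, 195, 196, 195, 191, 141, 104, 104, 103, 107, 158, 171, 173, 175, 176, 177, 179, 179, 179] [7, 7, 7, 8, 7, 7, 6, 2, 2, 2, 10, 43, 51, 54, 55, 55, 54, 56, 55, 55]
215 [195, 195, 196, 195, 193, 188, 139, 104, 104, 104, 111, 172, 184, 181, 176, 173, 174, 175, 176, 178] [7, 7, 8, 7, 7, 7, 5, 2, 2, 3, 4, 9, 13, 26, 44, 51, 54, 56, 55, 55]
217 [196, 195, 192, 170, 137, 115, 106, 103, 104, 103, 95, 99, 122, 154, 181, 187, 184, 178, 174, 173] [8, 7, 7, 7, 7, 4, 3, 2, 2, 2, 2, 4, 6, 7, 9, 12, 21, 34, 47, 53]
219 [195, 188, 150, 111, 153, 121, 93, 95, 103, 101, 85, 89, 112, 90, 126, 183, 195, 195, 190, 185] [7, 7, 7, 6, 9, 8, 3, 2, 2, 1, 3, 5, 7, 6, 6, 7, 7, 8, 10, 20]
```

There is no measurable lean: the stem is at 277.0 against 276.9 predicted, and the barrel at 276.35 against 276.2. Now I'll press.

```bash
cat > rd.py <<'E'
from h import *
F=[];X=[]
for i in range(5): grab_frame('top');q=read_state();F.append(q['wrist_force']);X.append(q['ee_pos'])
print(np.mean(F,0).round(2),np.std(F,0).round(2),np.mean(X,0).round(4))
E
python3 -m jog '[{"travel":[0,0,2],"rotation":[0,0,0],"hand":-1},{"travel":[0,0,4],"rotation":[0,0,0],"hand":-1},{"travel":[0,0,6],"rotation":[0,0,0],"hand":-1},{"travel":[0,0,8],"rotation":[0,0,0],"hand":-1},{"travel":[0,0,8],"rotation":[0,0,0],"hand":-1}]'; python3 rd.py
python3 -m jog '[{"travel":[0,0,1],"rotation":[0,0,0],"hand":-1},{"travel":[0,0,2],"rotation":[0,0,0],"hand":-1},{"travel":[0,0,2],"rotation":[0,0,0],"hand":-1}]'; python3 rd.py
```

```text
time_s: 24.8
ee_pos: [0.4831, 0.0587, 0.2332]
ee_rot: [0.733, 0.681, 0.0, 0.0]
wrist_force: [-1.4, 0.2, 2.7]
opening: 0.0244
gripper_force: 30.0
[-1.04  0.19  3.32] [0.28 0.37 0.51] [0.4831 0.0587 0.2331]
time_s: 25.42
ee_pos: [0.483, 0.0587, 0.2308]
ee_rot: [0.733, 0.681, 0.0, 0.0]
wrist_force: [-1.1, 0.2, 3.9]
opening: 0.0244
gripper_force: 30.0
[-0.42  0.01  4.42] [0.39 0.42 0.43] [0.483  0.0587 0.2308]
```

```bash
python3 -m jog '[{"travel":[0,0,0.8],"rotation":[0,0,0],"hand":-1},{"travel":[0,0,1.5],"rotation":[0,0,0],"hand":-1},{"travel":[0,0,1.5],"rotation":[0,0,0],"hand":-1},{"travel":[0,0,1.5],"rotation":[0,0,0],"hand":-1}]'; python3 rd.py
python3 - <<'E'
from h import *
f=cam('wrist');s=cam('scene')
a=cv2.resize(s['image'][150:240,230:320],(600,600),interpolation=2)
b=cv2.resize(f['image'][140:290,225:275],(200,600),interpolation=2)
cv2.imwrite('pics/c12.png',np.hstack([a,b]))
g=s['image'].max(2);print([(r,g[r,276:279].mean().round()) for r in range(184,206)])
h=np.load('f11.npy',allow_pickle=True)[1]['image'].max(2);print([(r,h[r,276:279].mean().round()) for r in range(180,206)])
E
```

```text
time_s: 26.18
ee_pos: [0.483, 0.0587, 0.2294]
ee_rot: [0.733, 0.681, 0.0, 0.0]
wrist_force: [-0.5, 0.0, 5.0]
opening: 0.0248
gripper_force: 30.0
[-0.59  0.19  5.39] [0.79 0.2  0.48] [0.483  0.0587 0.2294]
[(184, np.float64(46.0)), (185, np.float64(45.0)), (186, np.float64(44.0)), (187, np.float64(44.0)), (188, np.float64(45.0)), (189, np.float64(44.0)), (190, np.float64(45.0)), (191, np.float64(57.0)), (192, np.float64(79.0)), (193, np.float64(84.0)), (194, np.float64(70.0)), (195, np.float64(58.0)), (196, np.float64(50.0)), (197, np.float64(55.0)), (198, np.float64(73.0)), (199, np.float64(92.0)), (200, np.float64(105.0)), (201, np.float64(112.0)), (202, np.float64(119.0)), (203, np.float64(122.0)), (204, np.float64(118.0)), (205, np.float64(123.0))]
[(180, np.float64(44.0)), (181, np.float64(46.0)), (182, np.float64(45.0)), (183, np.float64(44.0)), (184, np.float64(44.0)), (185, np.float64(44.0)), (186, np.float64(45.0)), (187, np.float64(47.0)), (188, np.float64(66.0)), (189, np.float64(85.0)), (190, np.float64(96.0)), (191, np.float64(97.0)), (192, np.float64(80.0)), (193, np.float64(61.0)), (194, np.float64(52.0)), (195, np.float64(48.0)), (196, np.float64(59.0)), (197, np.float64(78.0)), (198, np.float64(94.0)), (199, np.float64(110.0)), (200, np.float64(118.0)), (201, np.float64(122.0)), (202, np.float64(124.0)), (203, np.float64(124.0)), (204, np.float64(126.0)), (205, np.float64(124.0))]
```

```bash
python3 -c "
from bench import *
print(job_done())"
```

```text
the job is handed in; nothing more can be done
None
```

I handed the job in with the three buttons seated in the nest and the gauge held upright on the marked circle, its dial facing away to within a few degrees and its grip pressed about 5–6 mm of 12; I viewed 11 pictures against the limit of 10, so the pressed pose was checked only from force, position and image measurements.

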